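Pin the hidden post in the assembly jig

TASK

Draw the steel locating pin with the square wooden handle out of its holder and put it through the slot of the wooden jig. Feel along the hidden post below with its tip, gently (never press the post down with more than about 20 N, nor jam or slam the pin hard against the jig), until it drops into the post's one bolt hole, and push it fully home, collar down on the jig. Let go of it there, upright, and leave the other things on the bench where they are.

Things in the scene. Friction and masses are not known exactly. Their poses are not given: they have to be found in the camera images.
- pin: locating pin, 0.16 kg, sizes in mm: steel rod 12 diameter, round collar 28 diameter x 6, above it a square pale-wood handle 24 x 24 x 56, faces along the pin's x and y. Origin on the axis at the collar's underside, z up: handle from z = +6 to +62, tip (chamfered) at -84. Starts upright in the holder, collar resting on the holder's top.
- pin_tip (a point): the tip of the pin's rod, on its axis, 84 mm below the underside of the collar
- holder: dark wooden block 70 (x) x 140 (y) x 100 mm high, fixed to the bench; origin at the centre of its underside, z up. Two upright holes: at y = -34 mm a 15 mm hole, 92 deep, with the pin in it; at y = +34 mm one with the punch.
- jig: wooden jig fixed to the bench (sizes in mm); origin at the centre of its underside, z up. Base 132 (x) x 180 (y); on two cheeks a guide block 102 (x) x 180 (y) x 60 thick, its flat top at z = 129. A slot goes upright through the guide block, 15 wide in x, 110 long in y (-55 to +55), centred. A timber post 70 wide, 320 long lies inside along y and pokes out at both ends.
- slot_top (a point): centre of the slot's mouth on the guide's top. The post's flat top lies 62 mm below, out of sight. In it, on the slot's centre line, is one upright blind hole, 14.5 diameter, 30 deep, its centre anywhere from y = -33 to +33 in the jig's frame: it differs each time and is not at the middle of the post. A pin that is home goes 22 mm into the post.
- post (a joint): how far (m) the post is pressed down on its springs: 0 at rest, up to 0.008. It begins to move at about 2 N and gives 1 mm for every further 5 N; 0.004 m (about 22 N) is too hard. It does not move sideways.
- punch: centre punch standing in the holder's other hole: dark steel, round head 18 mm diameter x 35 mm tall, no collar; origin at the underside of its head, on the holder's top. Bystander.
- glue: squeeze bottle of glue, red, 64 mm diameter x 190 mm tall; origin at the centre of its foot. Bystander.
- flask: dark vacuum flask, 74 mm diameter x 230 mm tall; origin at the centre of its foot. Bystander.
- jar: glass screw jar, 70 mm diameter x 80 mm tall; origin at the centre of its foot. Bystander.
- offcut: flat timber offcut, 45 x 150 x 20 mm; origin at the centre of its underside. Bystander.
- wrench: steel wrench, 180 mm long, lying flat; origin under its middle. Bystander.
Mind the look-alikes: they are no part of the job. Leave any green or red look-alike of the jig alone.

How it is judged (in metres and radians):
On the way, in this order (a step that is already met when the one before it is completed fails the run):
1. the pin is drawn right out of the holder (z of pin_tip in the frame of holder above 0.105 m), for 0.1 s.
2. the pin's tip is in the jig's slot, at least 20 mm below the guide's top (x of pin_tip in the frame of jig between -0.012 and 0.012 m and y of pin_tip in the frame of jig between -0.055 and 0.055 m and z of pin_tip in the frame of jig below 0.109 m), for 0.1 s.
At the end, for the whole second after the job is handed in: the pin stands in the slot, upright within 0.08 rad, its collar's underside within 3 mm of the guide block's top (only possible with the rod in the post's hole), at rest and released (x of pin_tip in the frame of jig between -0.012 and 0.012 m and y of pin_tip in the frame of jig between -0.055 and 0.055 m and z of pin in the frame of jig between 0.124 and 0.132 m and angle between pin's own z axis and vertical below 0.08 rad and linear speed of pin below 0.02 m/s and contact force between the fingers and pin below 0.1 N); the robot touches nothing.
It fails at once if the post is pressed down more than 4 mm (about 22 N) (value of joint post above 0.004 m).
It fails at once if the pin is jammed against the jig with more than 35 N before it is home (contact force between pin and jig above 35 N and z of pin in the frame of jig above 0.132 m).
It fails at once if the pin is slammed home, with more than 60 N on the jig (contact force between pin and jig above 60 N).
It fails at once if the pin is tipped over (angle between pin's own z axis and vertical above 0.6 rad).
It fails at once if a bystander is moved more than 25 mm (distance of any of punch, glue, flask, jar, offcut, wrench from where it was at the start of the episode above 0.025 m).
It also fails if it takes over 67 s, if anything falls off the work surface, if the arm or the gripper's body presses on something with over 40 N, if the wrist force passes 120 N, or if a joint passes its speed limit or range.

ROBOT

A 6-joint arm with a two-finger parallel gripper is mounted at the origin on the work surface. World frame = base frame: x ahead of the robot, y to its left, z up, the work surface at z = 0. Lengths are in mm, angles in rad, forces in N, time in s.
With the tool pointing down it reaches from about 300 to 775 mm from the base axis. Payload 14.6 kg.
Tool frame: the origin (TCP) lies on the centre line of the jaws, within the pads' length; the fingertips stand 22 mm ahead of it and the grasp point (between the pads) lies 3 mm ahead of it; z points along the fingers, y is the direction in which the jaws open and shut (so a half turn about z gives the same grasp; the last joint's range is limited). The gripper opens to 85 mm and grips with 20 to 120 N. Pads are 22 mm wide; open, the fingers measure 114 mm over their backs; the gripper's body (76 mm by 85 mm) begins 54 mm behind the grasp point. The pads swing forward as they close: fully open they stand 13 mm farther back than shut.
Start: joints at [1.053, 0.3, 1.521, -0, 1.321, -0.067], TCP at [239.623, 495.046, 253.281] pointing down, gripper open.
Joint ranges: [-3.03, 3.03], [-0.79, 2.21], [0.23, 2.52], [-1.04, 4.18], [0, 3.07], [-2.55, 2.55]. Speed limits (rad/s): [2.22, 2.22, 2.57, 3.14, 3.14, 3.14].

INTERFACE

Orientations are given as [roll, pitch, yaw] about the fixed x, y, z axes, in that order (R = Rz(yaw) Ry(pitch) Rx(roll)).
In Python, from bench import env gives the robot as it stands.
- The arm moves only by the shell command python3 -m crank 'ROWS'. ROWS is JSON, a list of rows, each a list of 7 numbers: the opening, from 0 (shut) to 1 (fully open), then the shift along the tool's x, y, z in m, then the turn, a rotation vector about the tool's x, y, z in rad. In form: [[grip, tx, ty, tz, ax, ay, az], ...]. A call has 1 to 12 rows; each row shifts and turns the commanded pose from where the row before left it, along the tool's axes as they then stand; what a row does not reach is not made up. A row lasts 1/10 s, in which the tool goes at most 50 mm and 8.59 degrees, less where a joint would pass 70% of its speed; a pose out of reach is approached as far as the arm can. A call with a gripper value outside its range is refused whole. The fingers move at their own pace and stop on an object; the grip force is fixed at half the most. Time passes only in rows, so rows that do not move let the fingers close. It gives the time, the measured TCP pose, the force and the opening at its end, in the units of the state.
- env.observe(): the state, without advancing time (a new reading comes with each control period).
- env.get_image(name): name is "scene" or "top"; returns the picture (400x640x3 uint8, blue, green, red); there is no depth.
- env.camera_model(name): a dict with "fx", "fy", "cx", "cy" (pixels), "world_to_cam" (4x4, takes a point from world to camera coordinates). Camera axes: x right, y down, z forward; pixel columns grow to the right and rows downward; lengths in mm; the calibration is good to about 2 mm. A picture is of the moment at which its call begins. camera_model takes no time and is no camera call.
- env.sign_off(): hands the job in, once; it reports no verdict.
The state is a dict: "t": time; "q": joint angles; "joint_velocities": joint speeds; "tau": joint torques, N m; "position": TCP position; "tcp_rot": TCP orientation; "wrist_force": force on the tool from outside, world axes, zero at the start; "moment": the same for the moment, N m; "finger_gap": opening from 0.0 (shut) to 1.0 (fully open).
Only numpy, scipy, OpenCV 4.12 (cv2) and the standard library are available. Lean on these libraries where they do the work, as an engineer would, in place of code of your own. Each camera call takes 0.05 s, during which the arm holds its last target. There are 200 camera calls.

## Working session

There is one attempt and no reset: what is moved stays moved. The work goes in short steps, Python scripts to look and compute and a shell command to move; the robot and the scene stay as the last step left them, time stands still between calls to the robot, and variables do not carry over. Pictures are saved under pics/ and viewed, about 8 in all and at most 12, crops included, and the job is handed in when it is done.

```bash
mkdir -p pics; ls; python3 - <<'E'
from bench import env
import cv2
for n in("scene","top"):
    cv2.imwrite(f"pics/{n}0.png",env.get_image(n))
    m=env.camera_model(n); print(n,m)
print(env.observe())
E
```

```text
pics
scene {'fx': 418.8580717611888, 'fy': 418.8580717611888, 'cx': 314.46671396280084, 'cy': 198.9448953506016, 'world_to_cam': array([[ 7.62312678e-01,  6.47161079e-01, -7.86882491e-03,
        -3.66911369e+02],
       [ 4.58682583e-01, -5.48795236e-01, -6.98880589e-01,
        -1.68006686e+02],
       [-4.56606690e-01,  5.29156240e-01, -7.15195081e-01,
         1.33842452e+03],
       [ 0.00000000e+00,  0.00000000e+00,  0.00000000e+00,
         1.00000000e+00]])}
top {'fx': 454.0873847968195, 'fy': 454.0873847968195, 'cx': 322.17235461704615, 'cy': 206.10144779427924, 'world_to_cam': array([[ 7.01441226e-04, -9.99897837e-01, -1.42767006e-02,
        -8.26300372e+00],
       [-9.91378790e-01,  1.17528523e-03, -1.31021807e-01,
         5.24349543e+02],
       [ 1.31025201e-01,  1.42455222e-02, -9.91276683e-01,
         1.22935134e+03],
       [ 0.00000000e+00,  0.00000000e+00,  0.00000000e+00,
         1.00000000e+00]])}
{'t': 0.1, 'q': array([ 1.05337241e+00,  3.00420975e-01,  1.52155431e+00,  2.78481943e-05,
        1.32068059e+00, -6.65965082e-02]), 'joint_velocities': array([-0.00042958, -0.00078464, -0.00326287,  0.00161658, -0.00035772,
        0.00065094]), 'tau': array([ 2.86297982e-03, -5.44371986e+01, -3.62369478e+01, -5.26420456e-05,
        3.02609318e-03, -2.61918240e-05]), 'position': array([239.53969421, 494.8803797 , 252.7601177 ]), 'tcp_rot': array([-3.14053358e+00, -9.76692396e-05,  2.69075829e+00]), 'wrist_force': array([-0.15327221,  0.39601245, -1.23776291]), 'moment': array([ 0.01821911,  0.02961191, -0.05167801]), 'finger_gap': 0.9993112609901458}
```

View pics/scene0.png

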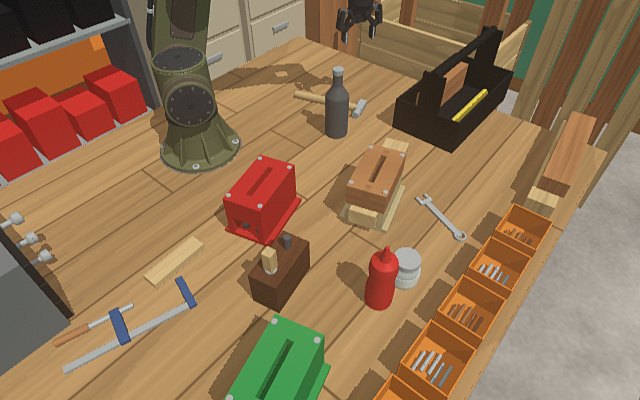

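View pics/top0.png

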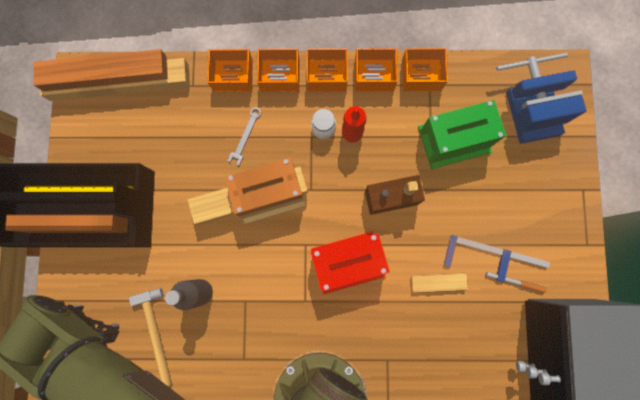

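The scene image shows three jigs: red (260,195), green (280,360) and bare wood (375,180). In the top view they are at (350,262), (462,132) and (265,187). The wooden one, with its post poking out, fits the description. Two things stand in the dark holder. The pale square handle, at scene (269,260) and top (411,187), is the pin. The dark round head, at scene (286,241) and top (384,195), is the punch. I'll confirm both in one enlarged crop.

```bash
cat > h.py <<'E'
import numpy as np
from bench import env
def pt(cam,uv,z):
    """world point at height z (mm) seen at pixel uv"""
    m=env.camera_model(cam); T=m["world_to_cam"]; R,t=T[:3,:3],T[:3,3]
    d=R.T@np.array([(uv[0]-m["cx"])/m["fx"],(uv[1]-m["cy"])/m["fy"],1]); c=-R.T@t
    return c+d*(z-c[2])/d[2]
def px(cam,P):
    m=env.camera_model(cam); p=m["world_to_cam"]@np.append(P,1)
    return np.array([m["fx"]*p[0]/p[2]+m["cx"],m["fy"]*p[1]/p[2]+m["cy"]])
E
python3 - <<'E'
import cv2,numpy as np
t=cv2.imread("pics/top0.png"); s=cv2.imread("pics/scene0.png")
r=lambda im,x,y,w,h,k:cv2.resize(im[y:y+h,x:x+w],None,fx=k,fy=k,interpolation=cv2.INTER_CUBIC)
a=r(t,220,150,100,75,4); b=r(t,355,160,80,60,5)   # 400x300
c=r(s,335,130,80,100,3.75)[:300]; c=r(s,335,130,100,75,4) ; d=r(s,245,225,80,60,5)
cv2.imwrite("pics/crop1.png",np.vstack([np.hstack([a,b]),np.hstack([c,d])]))
E
```

```text
(no output)
```

View pics/crop1.png

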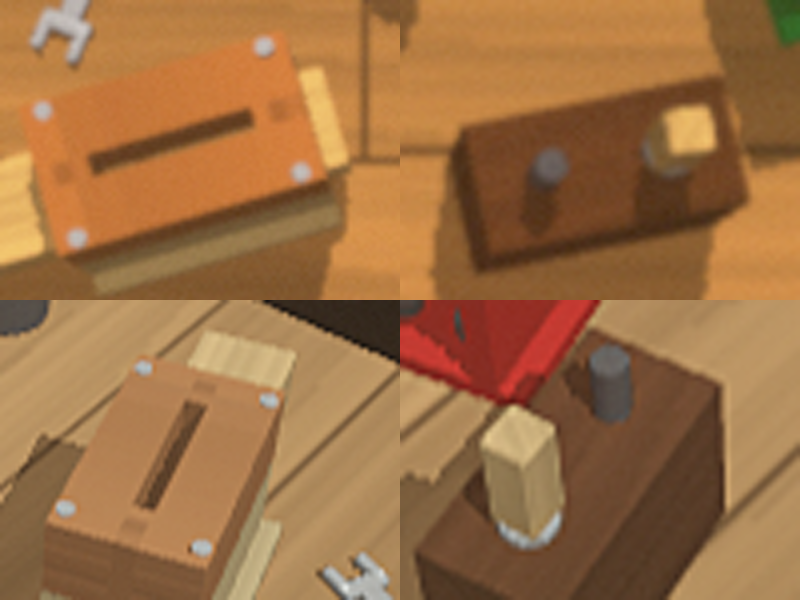

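The crop confirms it. The wooden jig has its slot and the post poking out. The pale square handle sits on a bright collar, and the round dark punch is beside it. Next I'll measure positions.

```bash
python3 - <<'E'
from h import *
np.set_printoptions(precision=1,suppress=True)
def A(L,k,x0,y0,cx,cy): return [((x-cx+.5)/k-.5+x0,(y-cy+.5)/k-.5+y0) for x,y in L]
def rep(n,cam,L,z):
    P=np.array([pt(cam,p,z) for p in L]); e=np.diff(np.vstack([P,P[:1]]),axis=0)[:,:2]
    print(n,cam,P.mean(0),"len",np.linalg.norm(e,axis=1),"ang",np.degrees(np.arctan2(e[:,1],e[:,0])))
rep("guide","top",A([(22,103),(281,34),(327,178),(68,252)],4,220,150,0,0),129)
rep("slot","top",A([(88,155),(249,110),(255,127),(97,174)],4,220,150,0,0),129)
rep("guide","scene",A([(138,355),(284,392),(208,572),(47,518)],4,335,130,0,300),129)
rep("slot","scene",A([(187,400),(207,404),(157,510),(135,505)],4,335,130,0,300),129)
rep("handle","top",A([(665,110),(711,105),(716,151),(669,157)],5,355,160,400,0),162)
rep("handle","scene",A([(482,442),(516,405),(556,425),(522,464)],5,245,225,400,300),162)
rep("holder","top",A([(462,130),(718,78),(747,200),(483,268)],5,355,160,400,0),100)
rep("punch","top",A([(551,160)],5,355,160,400,0),135)
rep("punch","scene",A([(610,357)],5,245,225,400,300),135)
print(pt("scene",(337,72),230),pt("scene",(382,250),190))
E
```

```text
guide top [567.4 143.1 129. ] len [174.4 100.1 173.3 103. ] ang [ -74.9 -162.1  106.1   18.4]
slot top [567.3 144.6 129. ] len [108.2  11.9 106.6  13.9] ang [ -74.2 -160.2  106.7   26.2]
guide scene [567.6 146.3 129. ] len [101.1 180.4 103.9 174.1] ang [  16.9  -72.6 -166.6  106.6]
slot scene [567.8 148.2 129. ] len [ 13.3 109.5  13.9 109.3] ang [  21.9  -72.7 -159.   107.1]
handle top [ 558.7 -237.1  162. ] len [23.2 23.5 23.7 24. ] ang [ -83.8 -175.4   97.3    3.4]
handle scene [ 561.3 -235.3  162. ] len [22.2 19.8 22.9 20.1] ang [  97.1    9.1  -82.1 -172.6]
holder top [ 549.4 -202.   100. ] len [138.8  66.8 143.9  74.3] ang [ -78.5 -168.4  104.5    7.8]
punch top [ 548.4 -170.5  135. ] len [0.] ang [0.]
punch scene [ 546.  -167.5  135. ] len [0.] ang [0.]
[299.8 316.8 230. ] [ 743.7 -105.7  190. ]
```

```bash
cat >> h.py <<'E'
from scipy.spatial.transform import Rotation as Rn
def go(x,y,z,yawdeg):
    """shift/turn in tool axes (m, rad) still missing to TCP x,y,z (mm), pointing down, yaw"""
    o=env.observe(); R=Rn.from_euler("xyz",o["tcp_rot"]); G=Rn.from_euler("xyz",[np.pi,0,np.radians(yawdeg)])
    print("t",round(o["t"],2),"pos",o["position"].round(1),"rpy",np.degrees(o["tcp_rot"]).round(2),"F",o["wrist_force"].round(1),"gap",round(o["finger_gap"],3),"q6",o["q"][5].round(2))
    s=R.inv().apply(np.array([x,y,z])-o["position"])/1e3
    print("shift(cur axes)",s.round(4),"turn",(R.inv()*G).as_rotvec().round(4))
E
python3 -m crank '[[1,0,0,-0.02,0,0,-0.141],[1,0,0,-0.02,0,0,-0.141],[1,0,0,-0.02,0,0,-0.141],[1,0,0,-0.02,0,0,-0.141],[1,-0.013,-0.0424,0,0,0,0],[1,-0.013,-0.0424,0,0,0,0],[1,-0.013,-0.0424,0,0,0,0],[1,-0.013,-0.0424,0,0,0,0],[1,-0.013,-0.0424,0,0,0,0],[1,-0.013,-0.0424,0,0,0,0],[1,-0.013,-0.0424,0,0,0,0],[1,-0.013,-0.0424,0,0,0,0]]'
python3 -c "from h import *; go(560,-236,230,186.5)"
```

```text
t: 1.3
position: [381.5, 168.0, 333.2]
tcp_rot: [-3.142, -0.0, -3.028]
wrist_force: [1.0, 1.4, 0.1]
finger_gap: 1.0
t 1.3 pos [381.5 168.  333.2] rpy [-180.    -0.  -173.5] F [1.  1.4 0.1] gap 1.0 q6 -1.36
shift(cur axes) [-0.1317 -0.4216  0.1032] turn [-0.     -0.     -0.0001]
```

```bash
python3 -m crank '[[1,-0.013,-0.042,0,0,0,0],[1,-0.013,-0.042,0,0,0,0],[1,-0.013,-0.042,0,0,0,0],[1,-0.013,-0.042,0,0,0,0],[1,-0.013,-0.042,0,0,0,0],[1,-0.013,-0.042,0,0,0,0],[0.6,-0.013,-0.042,0.01,0,0,0],[0.6,-0.013,-0.042,0.02,0,0,0],[0.6,-0.013,-0.042,0.03,0,0,0],[0.6,-0.013,-0.042,0.03,0,0,0],[0.6,0,0,0.01,0,0,0],[0.6,0,0,0,0,0,0]]'
python3 - <<'E'
from h import *
import cv2
go(560,-236,127,186.5)
s=env.get_image("scene"); t=env.get_image("top")
r=lambda im,x,y,w,h,k:cv2.resize(im[y:y+h,x:x+w],None,fx=k,fy=k,interpolation=cv2.INTER_CUBIC)
cv2.imwrite("pics/c2.png",np.hstack([r(s,220,170,100,125,4),r(t,350,130,100,125,4)]))
E
```

```text
t: 2.5
position: [555.1, -228.2, 234.4]
tcp_rot: [3.139, -0.004, -3.03]
wrist_force: [0.1, 1.2, 0.7]
finger_gap: 0.598
t 2.5 pos [ 555.1 -228.2  234.4] rpy [ 179.86   -0.21 -173.58] F [0.1 1.2 0.7] gap 0.598 q6 -2.13
shift(cur axes) [-0.0044 -0.0086  0.1074] turn [ 0.0025 -0.0037 -0.0014]
```

View pics/c2.png

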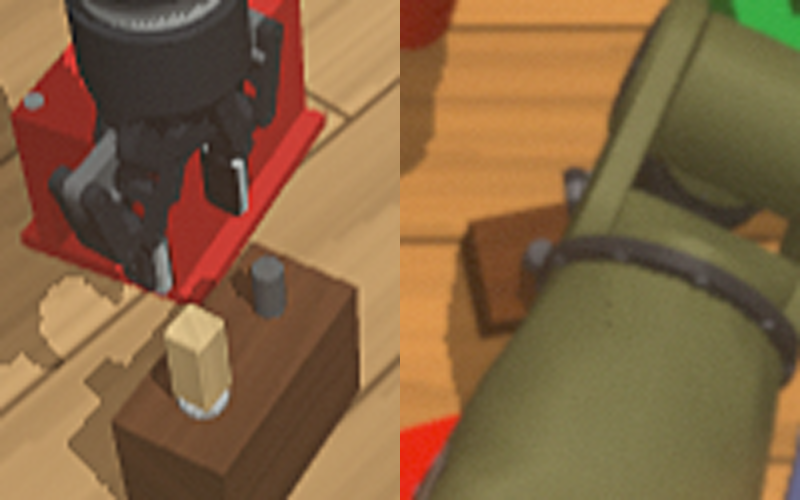

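The left panel shows the gripper above and to the left of the pin, with the jaws straddling along the holder's length. The handle is at crop (198,350). The top view is blocked by the arm. I'll correct and descend to TCP z = 136.

```bash
python3 -m crank '[[0.6,-0.0044,-0.0086,0,0.0025,-0.0037,0],[0.6,0,0,0,0,0,0],[0.6,0,0,0.025,0,0,0],[0.6,0,0,0.025,0,0,0],[0.6,0,0,0.025,0,0,0],[0.6,0,0,0.023,0,0,0],[0.6,0,0,0,0,0,0],[0.6,0,0,0,0,0,0]]'
python3 - <<'E'
from h import *
import cv2
go(560,-236,136,186.5)
s=env.get_image("scene")
cv2.imwrite("pics/c3.png",cv2.resize(s[190:310,220:320],None,fx=5,fy=5,interpolation=cv2.INTER_CUBIC))
E
```

```text
t: 3.4
position: [561.9, -236.2, 140.1]
tcp_rot: [-3.139, 0.005, -3.028]
wrist_force: [0.0, 0.4, 1.0]
finger_gap: 0.597
t 3.4 pos [ 561.9 -236.2  140.1] rpy [-179.83    0.26 -173.5 ] F [0.  0.4 1. ] gap 0.597 q6 -2.14
shift(cur axes) [0.0018 0.0004 0.0041] turn [-0.003   0.0045  0.    ]
```

View pics/c3.png

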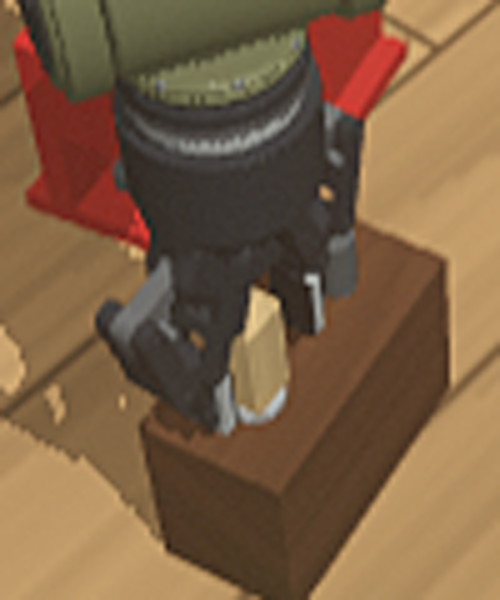

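The handle at crop (262,370) sits about midway between the pads at (225,405) and (315,310). I'll close now.

```bash
python3 -m crank '[[0.6,0.0018,0,0.003,-0.003,0.0045,0],[0.6,0,0,0,0,0,0],[0.45,0,0,0,0,0,0],[0.4,0,0,0,0,0,0],[0.35,0,0,0,0,0,0],[0.3,0,0,0,0,0,0],[0.25,0,0,0,0,0,0],[0.2,0,0,0,0,0,0],[0,0,0,0,0,0,0],[0,0,0,0,0,0,0]]'
python3 -c "from h import *; go(560,-236,136,186.5)"
```

```text
t: 4.45
position: [559.8, -236.5, 136.1]
tcp_rot: [3.141, -0.0, -3.028]
wrist_force: [0.3, 0.0, 3.7]
finger_gap: 0.272
t 4.45 pos [ 559.8 -236.5  136.1] rpy [ 1.7998e+02 -3.0000e-02 -1.7351e+02] F [0.3 0.  3.7] gap 0.272 q6 -2.14
shift(cur axes) [-0.0002  0.0004  0.0001] turn [ 0.0003 -0.0005 -0.0002]
```

```bash
python3 -m crank '[[0,0,0,-0.004,0,0,0],[0,0,0,-0.008,0,0,0],[0,0,0,-0.012,0,0,0],[0,0,0,-0.016,0,0,0],[0,0,0,-0.016,0,0,0],[0,0,0,-0.016,0,0,0],[0,0,0,-0.016,0,0,0],[0,0,0,-0.016,0,0,0],[0,0,0,-0.016,0,0,0],[0,0,0,-0.016,0,0,0],[0,0,0,-0.016,0,0,0],[0,0,0,0,0,0,0]]'
python3 -c "from h import *; go(567.5,145.5,288,196.5)"
```

```text
t: 5.65
position: [560.2, -236.7, 291.0]
tcp_rot: [-3.14, 0.003, -3.028]
wrist_force: [-0.4, -0.5, -1.1]
finger_gap: 0.275
t 5.65 pos [ 560.2 -236.7  291. ] rpy [-1.7989e+02  1.7000e-01 -1.7351e+02] F [-0.4 -0.5 -1.1] gap 0.275 q6 -2.14
shift(cur axes) [-0.0504  0.3789  0.0024] turn [-0.0022  0.0027 -0.1748]
```

```bash
python3 -m crank '[[0,0,0,0,0,0,-0.0874],[0,0,0,0,0,0,-0.0874],[0,-0.0058,0.0182,0,0,0,0],[0,-0.0116,0.0364,0,0,0,0],[0,-0.0116,0.0364,0,0,0,0],[0,-0.0116,0.0364,0,0,0,0],[0,-0.0116,0.0364,0,0,0,0],[0,-0.0116,0.0364,0,0,0,0],[0,-0.0116,0.0364,0,0,0,0],[0,-0.0116,0.0364,0,0,0,0],[0,-0.0116,0.0364,0,0,0,0],[0,-0.0116,0.0364,0,0,0,0]]'
python3 -m crank '[[0,-0.0053,0.0186,0,0,0,0],[0,0,0,0,0,0,0],[0,0,0,0,0,0,0],[0,0,0,0,0,0,0]]'
python3 -c "from h import *; go(567.5,145.5,254,196.5)"
```

```text
t: 6.85
position: [566.4, 128.7, 287.9]
tcp_rot: [3.141, -0.001, -2.855]
wrist_force: [0.9, -0.6, -0.4]
finger_gap: 0.276
t: 7.25
position: [566.9, 145.2, 288.0]
tcp_rot: [3.141, -0.001, -2.855]
wrist_force: [0.5, -0.4, -1.1]
finger_gap: 0.273
t 7.25 pos [566.9 145.2 288. ] rpy [ 1.7997e+02 -5.0000e-02 -1.6357e+02] F [ 0.5 -0.4 -1.1] gap 0.273 q6 -1.67
shift(cur axes) [-0.0007  0.0001  0.034 ] turn [ 0.0006 -0.0009 -0.0013]
```

```bash
python3 -m crank '[[0,-0.0007,0,0.012,0,0,0],[0,0,0,0.012,0,0,0],[0,0,0,0.005,0,0,0],[0,0,0,0,0,0,0],[0,0,0,0,0,0,0],[0,0,0,0,0,0,0]]'
cat > bolts.py <<'E'
from h import *
import cv2
np.set_printoptions(precision=2,suppress=True)
def A(L,k,x0,y0,cx,cy): return np.array([((x-cx+.5)/k-.5+x0,(y-cy+.5)/k-.5+y0) for x,y in L])
G={"top":A([(42,111),(263,46),(301,172),(77,238)],4,220,150,0,0),"scene":A([(143,368),(269,400),(202,548),(65,508)],4,335,130,0,300)}
C={}
for cam in G:
    im=cv2.imread(f"pics/{cam}0.png").astype(float); w=np.clip(im[:,:,0]-np.median(im[:,:,0][170:200,240:290] if cam=="top" else im[:,:,0][160:190,360:390])-25,0,None)
    out=[]
    for u,v in G[cam]:
        for _ in range(3):
            a,b=int(round(u)),int(round(v)); ys,xs=np.mgrid[b-3:b+4,a-3:a+4]; ww=w[b-3:b+4,a-3:a+4]; u,v=(xs*ww).sum()/ww.sum(),(ys*ww).sum()/ww.sum()
        out.append((u,v))
    C[cam]=np.array(out); P=np.array([pt(cam,p,131) for p in out]); print(cam,C[cam].tolist(),P[:,:2].tolist(),"mean",P.mean(0),"jig x coord",P.mean(0)[:2]@[.9588,.284])
    e=np.array([P[1]-P[0],P[2]-P[3]]) if cam=="top" else np.array([P[3]-P[0],P[2]-P[1]])
    print(np.degrees(np.arctan2(e[:,1],e[:,0])))
E
python3 bolts.py; python3 - <<'E'
from h import *
import cv2
go(567.5,145.5,254,196.5)
f=np.mean([env.get_image("scene").astype(float) for _ in range(3)],0).astype(np.uint8)
cv2.imwrite("pics/s4.png",f)
print("tip px pred",px("scene",env.observe()["position"]-[0,0,120]))
cv2.imwrite("pics/c4.png",cv2.resize(f[100:200,335:435],None,fx=6,fy=6,interpolation=cv2.INTER_CUBIC))
E
```

```text
t: 7.85
position: [567.9, 145.9, 259.5]
tcp_rot: [3.141, 0.0, -2.854]
wrist_force: [0.3, 0.0, -1.6]
finger_gap: 0.276
top [[230.1325468424705, 177.18459403192227], [285.4959247648903, 161.04451410658308], [294.8034793814433, 192.5708762886598], [238.79301423027167, 209.01617076326002]] [[587.6501461006859, 229.42999847390197], [630.1304326143447, 85.89055558735322], [546.8951297081926, 60.896803157831975], [504.2734954701898, 204.79796035658453]] mean [567.24 145.25 131.  ] jig x coord 585.1192117211237
[-73.51 -73.5 ]
scene [[370.47600518806746, 146.45006485084306], [401.84952606635073, 154.58649289099526], [385.0312779267203, 191.39946380697052], [350.8548076923077, 181.55096153846154]] [[505.0781554441248, 205.6213966229086], [587.7663611619848, 230.21001820490812], [630.4970922323295, 86.92397620747431], [547.0974402793568, 62.07105894931556]] mean [567.61 146.21 131.  ] jig x coord 585.7469180224427
[-73.68 -73.39]
t 7.85 pos [567.9 145.9 259.5] rpy [ 179.97    0.   -163.5 ] F [ 0.3  0.  -1.6] gap 0.276 q6 -1.67
shift(cur axes) [ 0.0005 -0.0003  0.0055] turn [ 0.0005  0.0001 -0.0001]
tip px pred [377.60458901 165.2165736 ]
```

View pics/c4.png

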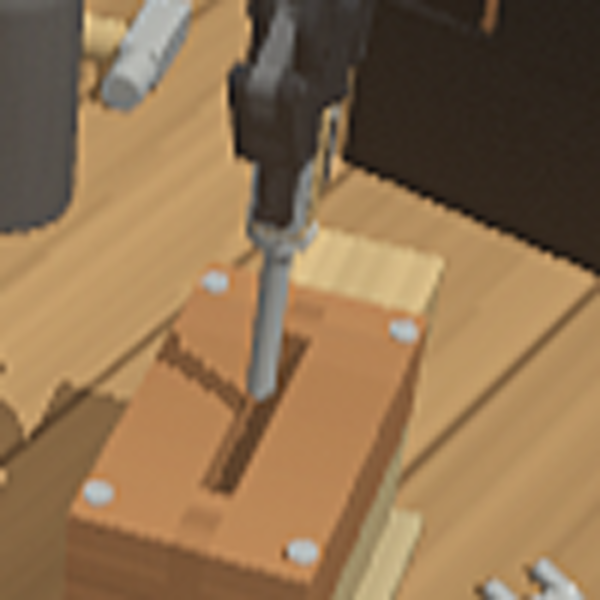

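The pin is held at crop (262–279, 255–392), with its tip just above the slot (crop 205–308, 340–490). I'll measure the rod's axis against the prediction.

```bash
cat > rod.py <<'E'
from h import *
import cv2,sys
def rod(f,pos,lo=-105,hi=-45):
    """image-column residual (px) of rod centre vs axis straight below TCP, by height"""
    sat=cv2.cvtColor(f,cv2.COLOR_BGR2HSV)[:,:,1].astype(float)
    for dz in np.linspace(hi,lo,7):
        p=px("scene",pos+[0,0,dz]); v=int(round(p[1]))
        u0=np.interp(v,*zip(*sorted([(px("scene",pos+[0,0,d])[1],px("scene",pos+[0,0,d])[0]) for d in range(-125,-20,5)])))
        s=sat[v,int(u0)-8:int(u0)+10]; w=np.clip((90-s)/50,0,1); x=np.arange(int(u0)-8,int(u0)+10)
        print(int(dz),v,round(u0,2),"meas",round((x*w).sum()/w.sum(),2),"width",round(w.sum(),1),s.astype(int).tolist())
E
python3 - <<'E'
from rod import *
f=cv2.imread("pics/s4.png"); pos=env.observe()["position"]; rod(f,pos)
a=px("scene",pos-[0,0,80]); print("px per mm jig x",px("scene",pos+[.9588,.284,-80])-a,"jig y",px("scene",pos+[-.284,.9588,-80])-a)
E
```

```text
-45 142 380.67 meas 381.0 width 5.0 [116, 115, 119, 122, 130, 133, 110, 3, 15, 12, 6, 25, 93, 93, 98, 94, 95, 96]
-55 145 380.28 meas 380.48 width 4.3 [92, 144, 137, 133, 132, 131, 82, 8, 13, 8, 5, 84, 98, 94, 93, 95, 95, 94]
-65 148 379.88 meas 378.33 width 6.2 [40, 82, 146, 138, 136, 137, 143, 30, 10, 10, 6, 12, 154, 143, 138, 134, 126, 118]
-75 151 379.48 meas 379.74 width 4.4 [135, 135, 132, 132, 133, 136, 129, 8, 11, 8, 7, 69, 149, 138, 137, 136, 136, 137]
-85 154 379.09 meas 379.2 width 4.5 [135, 135, 134, 135, 136, 141, 63, 8, 12, 5, 10, 131, 139, 136, 134, 135, 137, 132]
-95 158 378.56 meas 379.0 width 5.0 [137, 137, 137, 138, 137, 140, 139, 11, 11, 9, 3, 39, 162, 142, 138, 140, 136, 134]
-105 161 378.16 meas 378.43 width 4.1 [141, 136, 137, 137, 139, 145, 84, 5, 12, 7, 7, 123, 154, 142, 141, 136, 137, 137]
px per mm jig x [0.39088807 0.10282585] jig y [ 0.12438922 -0.23876459]
```

```bash
cat > st.py <<'E'
from h import *
def st():
    o=env.observe(); d=o["position"]-[567.4,145.7,0]
    print("t",round(o["t"],2),"jig x,y %.2f %.2f"%(d[:2]@[.9588,.284],d[:2]@[-.284,.9588]),"tcp z %.2f tip z %.2f"%(d[2],d[2]-120),"F jig x,y,z",(o["wrist_force"][:2]@[.9588,.284]).round(1),(o["wrist_force"][:2]@[-.284,.9588]).round(1),o["wrist_force"][2].round(1),"M",o["moment"].round(2),"rpy",np.degrees(o["tcp_rot"]).round(2),"gap",round(o["finger_gap"],3))
if __name__=="__main__": st()
E
python3 -m crank '[[0,0.0008,-0.02,0,0,0,0],[0,0,-0.02,0,0,0,0],[0,0,0,0,0,0,0],[0,0,0,0.004,0,0,0],[0,0,0,0.003,0,0,0],[0,0,0,0,0,0,0],[0,0,0,0,0,0,0]]'
python3 st.py
python3 - <<'E'
from rod import *
f=np.mean([env.get_image("scene").astype(float) for _ in range(2)],0).astype(np.uint8)
cv2.imwrite("pics/c5.png",cv2.resize(f[120:200,335:415],None,fx=7,fy=7,interpolation=cv2.INTER_CUBIC))
rod(f,env.observe()["position"],-113,-53)
E
```

```text
t: 8.7
position: [578.2, 107.8, 252.0]
tcp_rot: [3.141, -0.001, -2.853]
wrist_force: [-0.8, 1.0, -1.5]
finger_gap: 0.273
t 8.7 jig x,y -0.43 -39.38 tcp z 251.96 tip z 131.96 F jig x,y,z -0.5 1.2 -1.5 M [-0.02 -0.04 -0.03] rpy [ 1.7996e+02 -5.0000e-02 -1.6346e+02] gap 0.273
-53 156 374.64 meas 375.0 width 5.0 [137, 137, 136, 137, 137, 138, 133, 8, 20, 20, 6, 40, 147, 136, 140, 140, 142, 139]
-63 159 374.27 meas 374.49 width 4.0 [138, 137, 138, 137, 137, 142, 89, 8, 10, 7, 7, 111, 147, 141, 142, 139, 142, 143]
-73 163 373.78 meas 374.0 width 5.0 [136, 136, 134, 136, 136, 139, 129, 9, 11, 10, 5, 11, 159, 145, 142, 135, 139, 141]
-83 166 373.41 meas 373.61 width 4.2 [136, 137, 137, 137, 139, 142, 121, 8, 10, 6, 5, 81, 154, 141, 141, 140, 135, 136]
-93 169 373.04 meas 373.2 width 4.5 [136, 137, 137, 136, 136, 143, 63, 7, 12, 9, 7, 143, 148, 141, 141, 141, 138, 136]
-103 172 372.67 meas 373.0 width 5.0 [143, 140, 140, 139, 142, 139, 139, 11, 8, 9, 7, 32, 166, 140, 145, 136, 134, 137]
-113 175 372.3 meas 372.5 width 4.0 [137, 140, 141, 139, 141, 147, 108, 0, 8, 9, 3, 106, 156, 144, 137, 134, 137, 137]
```

View pics/c5.png

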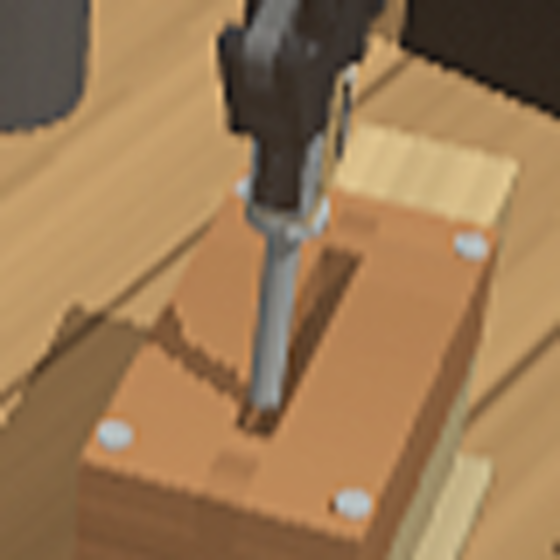

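The rod tip, at crop (265,405), is at the slot's near end (238–280, 430) and in line with it. I'll lower it slowly and watch the force.

```bash
python3 -m crank '[[0,0,0,0.002,0,0,0],[0,0,0,0.002,0,0,0],[0,0,0,0.001,0,0,0],[0,0,0,0,0,0,0]]' >/dev/null; python3 st.py
python3 -m crank '[[0,0,0,0.001,0,0,0],[0,0,0,0.001,0,0,0],[0,0,0,0,0,0,0]]'>/dev/null; python3 st.py
```

```text
t 9.2 jig x,y -0.52 -39.88 tcp z 246.77 tip z 126.77 F jig x,y,z -0.2 -0.1 -1.3 M [ 0.02 -0.    0.06] rpy [ 1.7996e+02 -7.0000e-02 -1.6350e+02] gap 0.274
t 9.5 jig x,y -0.48 -39.89 tcp z 244.89 tip z 124.89 F jig x,y,z 0.2 -0.3 -1.3 M [ 0.06  0.03 -0.05] rpy [ 1.7996e+02 -5.0000e-02 -1.6350e+02] gap 0.272
```

```bash
python3 -m crank '[[0,0,0,0.003,0,0,0],[0,0,0,0.004,0,0,0],[0,0,0,0.004,0,0,0],[0,0,0,0.004,0,0,0],[0,0,0,0,0,0,0]]' >/dev/null; python3 st.py
python3 -m crank '[[0,0,0,0.005,0,0,0],[0,0,0,0.005,0,0,0],[0,0,0,0.005,0,0,0],[0,0,0,0.004,0,0,0],[0,0,0,0,0,0,0]]'>/dev/null; python3 st.py
python3 -m crank '[[0,0,0,0.005,0,0,0],[0,0,0,0.005,0,0,0],[0,0,0,0.004,0,0,0],[0,0,0,0.002,0,0,0],[0,0,0,0,0,0,0]]'>/dev/null; python3 st.py
```

```text
t 10.0 jig x,y -0.69 -39.83 tcp z 229.20 tip z 109.20 F jig x,y,z -0.2 0.3 -1.0 M [-0.04 -0.06  0.04] rpy [ 1.7995e+02 -1.1000e-01 -1.6350e+02] gap 0.274
t 10.5 jig x,y -0.69 -39.83 tcp z 210.26 tip z 90.26 F jig x,y,z -0.2 -0.9 -1.4 M [-0.02  0.04 -0.  ] rpy [ 1.7995e+02 -1.0000e-01 -1.6350e+02] gap 0.28
t 11.0 jig x,y -0.59 -39.83 tcp z 194.65 tip z 74.65 F jig x,y,z 0.6 -0.3 -2.1 M [-0.02  0.01 -0.09] rpy [ 1.7996e+02 -7.0000e-02 -1.6350e+02] gap 0.276
```

Free so far. Next I'll approach the post in 1 mm steps, down to the touch.

```bash
python3 -m crank '[[0,0,0,0.002,0,0,0],[0,0,0,0.002,0,0,0],[0,0,0,0.001,0,0,0],[0,0,0,0,0,0,0]]' >/dev/null; python3 st.py
python3 -m crank '[[0,0,0,0.001,0,0,0],[0,0,0,0.001,0,0,0],[0,0,0,0,0,0,0]]'>/dev/null; python3 st.py
python3 -m crank '[[0,0,0,0.0007,0,0,0],[0,0,0,0,0,0,0]]'>/dev/null; python3 st.py
```

```text
t 11.4 jig x,y -0.53 -39.83 tcp z 189.90 tip z 69.90 F jig x,y,z 0.4 0.4 -1.5 M [0.   0.   0.02] rpy [ 1.7996e+02 -5.0000e-02 -1.6350e+02] gap 0.275
t 11.7 jig x,y -0.53 -39.82 tcp z 187.89 tip z 67.89 F jig x,y,z -0.4 0.8 -1.1 M [-0.    0.01 -0.07] rpy [ 1.7996e+02 -5.0000e-02 -1.6350e+02] gap 0.273
t 11.9 jig x,y -0.53 -39.85 tcp z 187.25 tip z 67.25 F jig x,y,z -0.1 -0.5 -0.9 M [-0.01  0.02 -0.02] rpy [ 1.7996e+02 -5.0000e-02 -1.6350e+02] gap 0.276
```

```bash
for i in 1 2 3; do python3 -m crank '[[0,0,0,0.0005,0,0,0],[0,0,0,0,0,0,0]]'>/dev/null; python3 st.py; done
```

```text
t 12.1 jig x,y -0.43 -39.86 tcp z 187.02 tip z 67.02 F jig x,y,z -1.3 0.4 0.3 M [-0.01  0.16  0.05] rpy [ 1.7997e+02 -3.0000e-02 -1.6350e+02] gap 0.269
t 12.3 jig x,y -0.40 -39.84 tcp z 186.59 tip z 66.59 F jig x,y,z -0.4 0.5 2.5 M [-0.02  0.22  0.  ] rpy [ 1.7997e+02 -2.0000e-02 -1.6350e+02] gap 0.274
t 12.5 jig x,y -0.37 -39.86 tcp z 186.16 tip z 66.16 F jig x,y,z -1.2 -0.1 4.0 M [-0.03  0.24 -0.  ] rpy [ 1.7997e+02 -1.0000e-02 -1.6350e+02] gap 0.271
```

Contact was at tip z ≈ 66.9, and the pressure is now about 5 N. I'll sweep along +y in short guarded steps, stopping if the down force is lost or a side force builds up.

```bash
cat >> st.py <<'E'
    import sys
    o=env.observe(); f=o["wrist_force"]; fy=f[:2]@[-.284,.9588]; fx=f[:2]@[.9588,.284]
    sys.exit(int(abs(fy)>9 or abs(fx)>9 or f[2]<1.5 or f[2]>12))
E
python3 -m crank '[[0,0,0.001,0.0005,0,0,0],[0,0,0.001,0,0,0,0],[0,0,0.001,0,0,0,0]]' >/dev/null; python3 st.py &&
python3 -m crank '[[0,0,0.001,0,0,0,0],[0,0,0.001,0,0,0,0],[0,0,0.001,0,0,0,0]]' >/dev/null && python3 st.py &&
python3 -m crank '[[0,0,0.001,0,0,0,0],[0,0,0.001,0,0,0,0],[0,0,0.001,0,0,0,0]]' >/dev/null && python3 st.py
```

```text
File "st.py", line 6
    import sys
IndentationError: unexpected indent
```

```bash
sed -i 's/^if __name__=="__main__": st()/if __name__=="__main__":\n    st()/' st.py; python3 st.py &&
python3 -m crank '[[0,0,0.001,0,0,0,0],[0,0,0.001,0,0,0,0],[0,0,0.001,0,0,0,0]]' >/dev/null && python3 st.py &&
python3 -m crank '[[0,0,0.001,0,0,0,0],[0,0,0.001,0,0,0,0],[0,0,0.001,0,0,0,0]]' >/dev/null && python3 st.py
```

```text
t 12.8 jig x,y -0.27 -37.55 tcp z 185.87 tip z 65.87 F jig x,y,z -0.6 -5.0 6.0 M [-1.32 -0.22  0.03] rpy [-1.7994e+02  2.0000e-02 -1.6350e+02] gap 0.27
t 13.1 jig x,y -0.17 -34.56 tcp z 185.93 tip z 65.93 F jig x,y,z -1.0 -4.6 5.5 M [-1.08 -0.32 -0.04] rpy [-1.7994e+02  4.0000e-02 -1.6351e+02] gap 0.274
t 13.4 jig x,y -0.14 -31.55 tcp z 185.93 tip z 65.93 F jig x,y,z -0.4 -4.6 5.8 M [-1.2  -0.38 -0.  ] rpy [-1.7995e+02  4.0000e-02 -1.6351e+02] gap 0.273
```

```bash
python3 -m crank '[[0,0,0.001,0,0,0,0],[0,0,0.001,0,0,0,0],[0,0,0.001,0,0,0,0]]' >/dev/null && python3 st.py &&
python3 -m crank '[[0,0,0.001,0,0,0,0],[0,0,0.001,0,0,0,0],[0,0,0.001,0,0,0,0]]' >/dev/null && python3 st.py &&
python3 -m crank '[[0,0,0.001,0,0,0,0],[0,0,0.001,0,0,0,0],[0,0,0.001,0,0,0,0]]' >/dev/null && python3 st.py &&
python3 -m crank '[[0,0,0.001,0,0,0,0],[0,0,0.001,0,0,0,0],[0,0,0.001,0,0,0,0]]' >/dev/null && python3 st.py &&
python3 -m crank '[[0,0,0.001,0,0,0,0],[0,0,0.001,0,0,0,0],[0,0,0.001,0,0,0,0]]' >/dev/null && python3 st.py
```

```text
t 13.7 jig x,y -0.14 -28.54 tcp z 185.92 tip z 65.92 F jig x,y,z -0.3 -4.8 6.6 M [-1.07 -0.32 -0.05] rpy [-1.7995e+02  4.0000e-02 -1.6350e+02] gap 0.273
t 14.0 jig x,y -0.13 -25.56 tcp z 185.92 tip z 65.92 F jig x,y,z 0.7 -4.6 5.3 M [-1.24 -0.33  0.04] rpy [-1.7994e+02  4.0000e-02 -1.6351e+02] gap 0.273
t 14.3 jig x,y -0.14 -22.52 tcp z 185.90 tip z 65.90 F jig x,y,z -0.5 -3.2 6.2 M [-1.06 -0.37  0.01] rpy [-1.7995e+02  4.0000e-02 -1.6351e+02] gap 0.27
t 14.6 jig x,y -0.15 -19.54 tcp z 185.93 tip z 65.93 F jig x,y,z -0.2 -4.8 5.6 M [-1.17 -0.36 -0.01] rpy [-1.7995e+02  4.0000e-02 -1.6351e+02] gap 0.273
t 14.9 jig x,y -0.14 -16.54 tcp z 185.91 tip z 65.91 F jig x,y,z 0.4 -4.1 5.5 M [-1.08 -0.37 -0.01] rpy [-1.7995e+02  4.0000e-02 -1.6351e+02] gap 0.277
```

```bash
python3 -m crank '[[0,0,0.001,0,0,0,0],[0,0,0.001,0,0,0,0],[0,0,0.001,0,0,0,0]]' >/dev/null && python3 st.py &&
python3 -m crank '[[0,0,0.001,0,0,0,0],[0,0,0.001,0,0,0,0],[0,0,0.001,0,0,0,0]]' >/dev/null && python3 st.py &&
python3 -m crank '[[0,0,0.001,0,0,0,0],[0,0,0.001,0,0,0,0],[0,0,0.001,0,0,0,0]]' >/dev/null && python3 st.py &&
python3 -m crank '[[0,0,0.001,0,0,0,0],[0,0,0.001,0,0,0,0],[0,0,0.001,0,0,0,0]]' >/dev/null && python3 st.py &&
python3 -m crank '[[0,0,0.001,0,0,0,0],[0,0,0.001,0,0,0,0],[0,0,0.001,0,0,0,0]]' >/dev/null && python3 st.py &&
python3 -m crank '[[0,0,0.001,0,0,0,0],[0,0,0.001,0,0,0,0],[0,0,0.001,0,0,0,0]]' >/dev/null && python3 st.py &&
python3 -m crank '[[0,0,0.001,0,0,0,0],[0,0,0.001,0,0,0,0],[0,0,0.001,0,0,0,0]]' >/dev/null && python3 st.py
```

```text
t 15.2 jig x,y -0.15 -13.54 tcp z 185.90 tip z 65.90 F jig x,y,z -0.0 -4.4 5.7 M [-1.26 -0.32  0.04] rpy [-1.7995e+02  4.0000e-02 -1.6351e+02] gap 0.275
t 15.5 jig x,y -0.15 -10.55 tcp z 185.91 tip z 65.91 F jig x,y,z 0.7 -4.2 5.6 M [-1.11 -0.34 -0.02] rpy [-1.7995e+02  4.0000e-02 -1.6351e+02] gap 0.272
t 15.8 jig x,y -0.15 -7.54 tcp z 185.90 tip z 65.90 F jig x,y,z -0.1 -5.2 5.7 M [-1.24 -0.36 -0.03] rpy [-1.7995e+02  4.0000e-02 -1.6351e+02] gap 0.273
t 16.1 jig x,y -0.13 -4.53 tcp z 185.92 tip z 65.92 F jig x,y,z -0.7 -5.1 5.7 M [-1.06 -0.32  0.01] rpy [-1.7995e+02  4.0000e-02 -1.6351e+02] gap 0.272
t 16.4 jig x,y -0.14 -1.54 tcp z 185.93 tip z 65.93 F jig x,y,z 0.6 -3.6 5.7 M [-1.09 -0.31 -0.02] rpy [-1.7995e+02  4.0000e-02 -1.6351e+02] gap 0.273
t 16.7 jig x,y -0.13 1.47 tcp z 185.93 tip z 65.93 F jig x,y,z 0.4 -4.1 7.0 M [-1.23 -0.37 -0.06] rpy [-1.7995e+02  4.0000e-02 -1.6351e+02] gap 0.274
t 17.0 jig x,y -0.13 4.48 tcp z 185.92 tip z 65.92 F jig x,y,z -0.1 -5.0 5.6 M [-1.03 -0.32 -0.05] rpy [-1.7995e+02  4.0000e-02 -1.6350e+02] gap 0.272
```

```bash
python3 -m crank '[[0,0,0.001,0,0,0,0],[0,0,0.001,0,0,0,0],[0,0,0.001,0,0,0,0]]' >/dev/null && python3 st.py &&
python3 -m crank '[[0,0,0.001,0,0,0,0],[0,0,0.001,0,0,0,0],[0,0,0.001,0,0,0,0]]' >/dev/null && python3 st.py &&
python3 -m crank '[[0,0,0.001,0,0,0,0],[0,0,0.001,0,0,0,0],[0,0,0.001,0,0,0,0]]' >/dev/null && python3 st.py &&
python3 -m crank '[[0,0,0.001,0,0,0,0],[0,0,0.001,0,0,0,0],[0,0,0.001,0,0,0,0]]' >/dev/null && python3 st.py &&
python3 -m crank '[[0,0,0.001,0,0,0,0],[0,0,0.001,0,0,0,0],[0,0,0.001,0,0,0,0]]' >/dev/null && python3 st.py &&
python3 -m crank '[[0,0,0.001,0,0,0,0],[0,0,0.001,0,0,0,0],[0,0,0.001,0,0,0,0]]' >/dev/null && python3 st.py &&
python3 -m crank '[[0,0,0.001,0,0,0,0],[0,0,0.001,0,0,0,0],[0,0,0.001,0,0,0,0]]' >/dev/null && python3 st.py
```

```text
t 17.3 jig x,y -0.14 7.48 tcp z 185.92 tip z 65.92 F jig x,y,z -0.2 -4.8 6.0 M [-1.21 -0.36 -0.  ] rpy [-1.7995e+02  4.0000e-02 -1.6351e+02] gap 0.278
t 17.6 jig x,y -0.15 10.49 tcp z 185.89 tip z 65.89 F jig x,y,z -0.3 -3.6 5.7 M [-1.19 -0.41  0.01] rpy [-1.7995e+02  4.0000e-02 -1.6351e+02] gap 0.273
t 17.9 jig x,y -0.13 13.50 tcp z 185.91 tip z 65.91 F jig x,y,z 0.0 -4.5 5.0 M [-1.05 -0.34 -0.  ] rpy [-1.7995e+02  4.0000e-02 -1.6351e+02] gap 0.27
t 18.2 jig x,y -0.14 16.49 tcp z 185.90 tip z 65.90 F jig x,y,z 0.8 -4.7 4.8 M [-1.17 -0.39 -0.03] rpy [-1.7995e+02  4.0000e-02 -1.6351e+02] gap 0.276
t 18.5 jig x,y -0.14 19.51 tcp z 185.93 tip z 65.93 F jig x,y,z -0.2 -3.8 5.9 M [-1.08 -0.31 -0.01] rpy [-1.7995e+02  4.0000e-02 -1.6351e+02] gap 0.276
t 18.8 jig x,y -0.15 22.51 tcp z 185.90 tip z 65.90 F jig x,y,z -0.7 -4.1 5.8 M [-1.01 -0.34  0.04] rpy [-1.7996e+02  4.0000e-02 -1.6351e+02] gap 0.276
t 19.1 jig x,y -0.58 26.23 tcp z 185.17 tip z 65.17 F jig x,y,z 0.1 0.0 -2.0 M [0.05 0.   0.04] rpy [ 1.7995e+02 -6.0000e-02 -1.6351e+02] gap 0.274
```

The force vanished at y ≈ 26, so the tip is over the hole. I'll go down gently.

```bash
python3 -m crank '[[0,0,0,0.0005,0,0,0],[0,0,0,0.0005,0,0,0],[0,0,0,0,0,0,0]]' >/dev/null ; python3 st.py
python3 -m crank '[[0,0,0,0.0005,0,0,0],[0,0,0,0.0005,0,0,0],[0,0,0,0,0,0,0]]' >/dev/null ; python3 st.py
```

```text
t 19.4 jig x,y -0.59 26.44 tcp z 184.18 tip z 64.18 F jig x,y,z 0.1 1.2 0.9 M [0.31 0.21 0.01] rpy [ 1.7994e+02 -7.0000e-02 -1.6349e+02] gap 0.272
t 19.7 jig x,y -0.49 26.30 tcp z 183.51 tip z 63.51 F jig x,y,z -1.1 1.6 2.9 M [0.54 0.44 0.02] rpy [ 1.7995e+02 -3.0000e-02 -1.6350e+02] gap 0.271
```

```bash
python3 -m crank '[[0,0.0003,0.0006,0,0,0,0],[0,0,0,0,0,0,0]]' >/dev/null ; python3 st.py
python3 -m crank '[[0,0,0.0004,0,0,0,0],[0,0,0,0,0,0,0]]' >/dev/null ; python3 st.py
```

```text
t 19.9 jig x,y -0.71 26.75 tcp z 183.44 tip z 63.44 F jig x,y,z 0.4 2.8 1.8 M [ 0.5  -0.03 -0.03] rpy [ 1.7997e+02 -2.0000e-02 -1.6350e+02] gap 0.272
t 20.1 jig x,y -0.77 27.12 tcp z 183.31 tip z 63.31 F jig x,y,z 0.8 0.8 1.3 M [ 0.33 -0.1  -0.03] rpy [ 1.7997e+02 -4.0000e-02 -1.6350e+02] gap 0.271
```

```bash
python3 -m crank '[[0,-0.0001,0.0005,0,0,0,0],[0,0,0,0,0,0,0]]' >/dev/null ; python3 st.py
python3 -m crank '[[0,0,0,0.0005,0,0,0],[0,0,0,0.0005,0,0,0],[0,0,0,0,0,0,0]]' >/dev/null ; python3 st.py
```

```text
t 20.3 jig x,y -0.84 27.65 tcp z 183.03 tip z 63.03 F jig x,y,z -0.2 1.1 -0.2 M [ 0.23 -0.12  0.02] rpy [ 1.7997e+02 -8.0000e-02 -1.6350e+02] gap 0.267
t 20.6 jig x,y -0.76 27.68 tcp z 182.22 tip z 62.22 F jig x,y,z -0.3 0.4 -1.4 M [ 0.27 -0.11  0.02] rpy [ 1.7996e+02 -6.0000e-02 -1.6350e+02] gap 0.272
```

```bash
python3 -m crank '[[0,0,0.0004,0.0005,0,0,0],[0,0,0,0.001,0,0,0],[0,0,0,0.001,0,0,0],[0,0,0,0,0,0,0]]' >/dev/null ; python3 st.py
python3 -m crank '[[0,0,0,0.001,0,0,0],[0,0,0,0.001,0,0,0],[0,0,0,0.001,0,0,0],[0,0,0,0,0,0,0]]' >/dev/null ; python3 st.py
```

```text
t 21.0 jig x,y -0.81 28.00 tcp z 179.64 tip z 59.64 F jig x,y,z 0.0 -0.4 -2.2 M [ 0.03  0.02 -0.02] rpy [ 1.7997e+02 -6.0000e-02 -1.6350e+02] gap 0.27
t 21.4 jig x,y -0.77 28.08 tcp z 176.67 tip z 56.67 F jig x,y,z -0.7 0.6 -0.5 M [-0.02 -0.01  0.02] rpy [ 1.7996e+02 -6.0000e-02 -1.6350e+02] gap 0.274
```

Going in freely. I'll continue towards the collar contact (TCP ≈ 165).

```bash
python3 -m crank '[[0,0,0,0.0015,0,0,0],[0,0,0,0.0015,0,0,0],[0,0,0,0.0015,0,0,0],[0,0,0,0.0015,0,0,0],[0,0,0,0,0,0,0]]' >/dev/null ; python3 st.py
python3 -m crank '[[0,0,0,0.001,0,0,0],[0,0,0,0.001,0,0,0],[0,0,0,0.001,0,0,0],[0,0,0,0.001,0,0,0],[0,0,0,0,0,0,0]]' >/dev/null ; python3 st.py
```

```text
t 21.9 jig x,y -0.79 28.07 tcp z 170.61 tip z 50.61 F jig x,y,z -1.0 -0.0 -0.8 M [-0.02 -0.    0.07] rpy [ 1.7996e+02 -6.0000e-02 -1.6350e+02] gap 0.276
t 22.4 jig x,y -0.77 28.07 tcp z 166.70 tip z 46.70 F jig x,y,z 0.8 0.1 -1.4 M [-0.02  0.01 -0.02] rpy [ 1.7996e+02 -6.0000e-02 -1.6350e+02] gap 0.278
```

```bash
python3 -m crank '[[0,0,0,0.0005,0,0,0],[0,0,0,0.0005,0,0,0],[0,0,0,0,0,0,0]]' >/dev/null ; python3 st.py
python3 -m crank '[[0,0,0,0.0005,0,0,0],[0,0,0,0,0,0,0]]' >/dev/null ; python3 st.py
python3 -m crank '[[0,0,0,0.0003,0,0,0],[0,0,0,0,0,0,0]]' >/dev/null ; python3 st.py
```

```text
t 22.7 jig x,y -0.73 28.05 tcp z 165.83 tip z 45.83 F jig x,y,z -0.0 0.6 -1.5 M [0.04 0.03 0.01] rpy [ 1.7997e+02 -4.0000e-02 -1.6350e+02] gap 0.276
t 22.9 jig x,y -0.72 28.06 tcp z 165.32 tip z 45.32 F jig x,y,z -0.4 0.5 -1.4 M [ 0.03 -0.04  0.01] rpy [ 1.7996e+02 -4.0000e-02 -1.6350e+02] gap 0.275
t 23.1 jig x,y -0.67 28.06 tcp z 165.12 tip z 45.12 F jig x,y,z -0.3 -0.4 -2.6 M [-0.03 -0.02 -0.  ] rpy [ 1.7997e+02 -3.0000e-02 -1.6350e+02] gap 0.274
```

```bash
python3 -m crank '[[0,0,0,0.0004,0,0,0],[0,0,0,0,0,0,0]]' >/dev/null ; python3 st.py
python3 -m crank '[[0,0,0,0.0004,0,0,0],[0,0,0,0,0,0,0]]' >/dev/null ; python3 st.py
```

```text
t 23.3 jig x,y -0.64 28.05 tcp z 165.09 tip z 45.09 F jig x,y,z -3.1 0.3 4.3 M [-0.04  0.39  0.04] rpy [ 1.7997e+02 -2.0000e-02 -1.6350e+02] gap 0.274
t 23.5 jig x,y -0.63 28.05 tcp z 165.05 tip z 45.05 F jig x,y,z -4.3 -0.6 8.6 M [-0.18  0.71 -0.03] rpy [ 179.97   -0.   -163.5 ] gap 0.277
```

The collar is seated: z stopped at 165.05 with the force rising to about 10 N. I'll ease off, open, and look.

```bash
python3 -m crank '[[0,0,0,-0.0004,0,0,0],[0,0,0,0,0,0,0]]' >/dev/null ; python3 st.py
python3 -m crank '[[0.3,0,0,0,0,0,0],[0.35,0,0,0,0,0,0],[0.45,0,0,0,0,0,0],[0.6,0,0,0,0,0,0],[0.6,0,0,0,0,0,0],[0.6,0,0,0,0,0,0]]' >/dev/null ; python3 st.py
python3 -m crank '[[0.6,0,0,-0.005,0,0,0],[0.6,0,0,-0.01,0,0,0],[0.6,0,0,-0.02,0,0,0],[0.6,0,0,-0.03,0,0,0],[0.6,0,0,-0.03,0,0,0],[0.6,0,0,-0.03,0,0,0],[0.6,0,0,-0.02,0,0,0],[0.6,0,0,0,0,0,0],[0.6,0,0,0,0,0,0]]' >/dev/null ; python3 st.py
python3 - <<'E'
from h import *
import cv2
s=env.get_image("scene")
cv2.imwrite("pics/c6.png",np.hstack([cv2.resize(s[110:210,335:415],None,fx=5,fy=5,interpolation=cv2.INTER_CUBIC),cv2.resize(s[100:350,220:420],None,fx=2,fy=2)]))
P=np.array([567.4,145.7,0])+28*np.array([-.284,.9588,0])
for z in (129,135,191): print(z,px("scene",P+[0,0,z]))
E
```

```text
t 23.7 jig x,y -0.63 28.06 tcp z 165.05 tip z 45.05 F jig x,y,z -2.4 0.4 6.4 M [-0.14  0.57 -0.03] rpy [ 1.7997e+02 -2.0000e-02 -1.6350e+02] gap 0.274
t 24.3 jig x,y -0.71 28.09 tcp z 164.65 tip z 44.65 F jig x,y,z -0.7 0.4 -0.2 M [ 0.   -0.01  0.01] rpy [ 1.7996e+02 -4.0000e-02 -1.6350e+02] gap 0.597
t 25.2 jig x,y -0.72 27.96 tcp z 309.86 tip z 189.86 F jig x,y,z -1.0 0.6 -1.2 M [ 0.04 -0.02 -0.04] rpy [ 1.7997e+02 -1.0000e-02 -1.6350e+02] gap 0.598
129 [380.35747095 161.6874181 ]
135 [380.6014774  159.90935703]
191 [382.97618855 142.60497248]
```

View pics/c6.png

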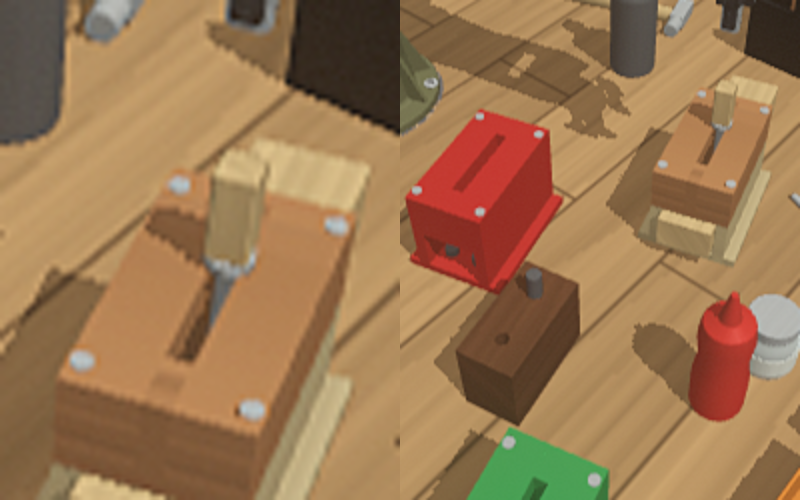

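The pin stands upright at crop (232,265), with its collar on the guide. The handle top, at scene (383.3,142.3), matches the prediction for home, (383.0,142.6). The gripper is clear, and the punch, glue, jar and flask stand where they were. Handing in.

```bash
python3 -c "from bench import env; print(env.sign_off())"
```

```text
the job is handed in; nothing more can be done
None
```

The pin is home in the wooden jig, released and upright, and I handed the job in at about t = 25 s. The hand-in reports no verdict.

- **Finding the hole:** I drew the pin from the holder and put it through the slot near y = −40 mm in the jig's frame. I then felt along the post at about 6–7 N. The force vanished near y = +26 mm, and after re-centring the pin by feel it slid freely into a hole at about y = +28 mm.
- **Seating:** The collar stopped at TCP z = 165.05 mm, against an expected 165, with about 10 N on the jig. I then eased off and opened the jaws.
- **Last checks:** The wrist force was back to about zero after I let go. The last picture shows the pin upright with its collar on the guide, and the handle top within half a pixel of its predicted place. The gripper is about 145 mm higher and clear.
- **Bystanders:** The punch, glue, jar and flask look unmoved. I did not look at the offcut or the wrench again, but the arm did not work near them.
- **Disagreement:** The two cameras placed the jig's centre about 0.6 mm apart across the slot, which was within the clearance. No check failed.

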